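# Loosen the clamp collar of a bench clicker and swing its beam aside

## Task

On the bench clicking press, roll a fingertip round the knurled rim of the clamp collar on top of the column, counter-clockwise seen from above, until the collar is two full turns looser, no more and no less. Then push the freed swing beam with the fingers round to the robot's right until it stands at its stop and the cutting die below is clear, and move away from the press. Take hold of nothing, and leave the striking lever, the die on the block and the other loose things on the bench alone.

Things in the scene. Friction and masses are not known exactly. Their poses are not given: they have to be found in the camera images.
- press: bench clicking press, fixed: green base 400 x 280 mm, 45 mm high, origin at the centre of its underside, x axis from its front (robot side) to its back. White cutting block 220 (x) x 240 mm, centred at x -70 mm, top at 75 mm. A vertical steel column stands at x +120 mm, y 0; the beam turns about it, the collar sits on its top. A stop pin 14 mm thick stands at x 164, y -79 mm, top at 150 mm
- collar_mid (a point): centre of the clamp collar, on the column's axis: a level steel ring 94 mm across (too wide to pinch), 24 mm tall, 36 upright ridges 2.7 mm high round its rim; middle 234 mm above the bench, rising 2 mm a turn. All round it is free: the beam's top is 25 mm below its underside; the column's end, 50 mm wide, stands 16 mm above its top. Red marks on both line up when tight and after each full turn
- collar (a joint): angle of the collar in rad: 0 tight (at the start), growing counter-clockwise from above as it loosens; 6.283 is one full turn; the thread ends at 22. It needs about 0.15 N m (3.5 N at the rim) to turn and stays where it is left
- beam (a joint): angle of the swing beam in rad: 0 when it points straight to the press's front over the block, growing as it swings counter-clockwise seen from above, to the robot's right; stop at 1.4. Starts between -0.12 and 0.12. Clamped while the collar is tight, free from about 1.7 turns of the collar; it then needs about 0.4 N m to turn and stays where it is left
- beam_side (a point): point on the beam's flat upright side to push, on the robot's left, 140 mm from the column's axis, 167 mm above the bench. The grey beam is 100 mm wide, reaches to 250 mm from the axis; its sides span 137 to 197 mm above the bench. The point turns with the beam: y axis out of this side, x axis from nose to column
- lever (a joint): angle of the striking lever in rad, 0 at rest, growing as it is pulled down: a steel bar with a black grip, pivoted on the robot's-right side of the beam 205 mm from the column's axis, pointing forward and up to 335 mm from the axis, 227 mm above the bench; leave alone
- heel_die_mid (a point): centre of a loose steel strip cutting die, D-shaped, 75 x 67 mm and 32 mm high, standing on the block under the beam (its top is 107 mm above the bench); leave alone
- tongue_die_mid (a point): centre of a second steel cutting die, 112 x 74 mm, 32 mm high, on the bench on the left; leave alone
- shoe_last_mid (a point): middle of a green shoe last, 260 mm long, 94 mm high, on the bench on the right; leave alone
- hammer_grip (a point): grip of a hammer lying on the bench on the left; leave alone
- cement_can_mid (a point): centre of a yellow can, 84 mm wide, 110 mm high, on the right; leave alone
- tape_roll_mid (a point): centre of an orange tape roll, 90 mm wide, 25 mm high, lying on the right; leave alone

How it is judged:
By the outcome, as a careful person would: the job done as asked, in the order asked, and still so for the second after the job is handed in, with the robot touching nothing.
It also fails if it takes over 72 s, if anything falls off the work surface, if the arm or the gripper's body presses on something with over 40 N, if the wrist force passes 120 N, or if a joint passes its speed limit or range.

## Robot

A 6-joint arm with a two-finger parallel gripper is mounted at the origin on the work surface. World frame = base frame: x ahead of the robot, y to its left, z up, the work surface at z = 0. Lengths are in mm, angles in rad, forces in N, time in s.
With the tool pointing down it reaches from about 275 to 750 mm from the base axis. Payload 10.2 kg.
Tool frame: the origin (TCP) lies midway between the tips of the shut fingers; the grasp point (between the pads) lies 19 mm behind it; z points along the fingers, y is the line along which they close (so a half turn about z gives the same grasp; the last joint's range is limited). The gripper opens to 85 mm and grips with 20 to 120 N. Pads are 22 mm wide; open, the fingers measure 114 mm over their backs; the gripper's body (76 mm by 85 mm) begins 54 mm behind the grasp point. The pads swing forward as they close: fully open they stand 13 mm farther back than shut.
Start: joints at [-1.414, 0.313, 1.498, -0, 1.331, -0.223], TCP at [194.624, -487.599, 231.294] pointing down, gripper open.
Joint ranges: [-2.94, 2.94], [-0.97, 2.17], [0.19, 2.56], [-1.23, 4.37], [0.02, 3.11], [-2.88, 2.88]. Speed limits (rad/s): [2.39, 2.39, 3.01, 3.14, 3.14, 3.14].

## Interface

Orientations are given as a unit quaternion [w, x, y, z].
In Python, from rig import ctrl gives the robot as it stands.
- The arm moves only by the tool send_rows, never from a script. Its argument "targets" is a list of rows, each an object with "offset": the shift along the world's x, y, z in cm, a list of three; "spin": the turn about the world's z in rad. A call has 1 to 8 rows; each row is the pose to reach, as a shift and turn from the pose commanded when the call began; what a row does not reach only later rows make up. A row lasts 1/12 s, in which the tool goes at most 41.7 mm and 7.16 degrees, less where a joint would pass 70% of its speed; a pose out of reach is approached as far as the arm can. A call with a gripper value outside its range is refused whole. "grip" is the opening, from 0 (shut) to 1 (fully open), set as the call begins (left out, the last holds). The fingers move at their own pace and stop on an object; "squeeze" is the grip in N (left out, the last holds). Time passes only in rows, so rows that repeat a pose let the fingers close. It gives the time, the measured TCP pose, the force, the opening and the grip force at its end, in the units of the state.
- ctrl.sense(): the state, without advancing time (a new reading comes with each control period).
- ctrl.capture(name): name is "side" or "top"; returns (picture, depth): 480x640x3 uint8, red, green, blue; 480x640 float32, mm along the optical axis (not along the pixel's ray), 0 where there is no reading.
- ctrl.calibration(name): a dict with "fx", "fy", "cx", "cy" (pixels), "view" (4x4, takes a point from world to camera coordinates). Camera axes: x right, y down, z forward; pixel columns grow to the right and rows downward; lengths in mm; the calibration is good to about 2 mm. A picture is of the moment at which its call begins. calibration takes no time and is no camera call.
- ctrl.finish_job(): hands the job in; it is judged then, once.
Trained networks look in the newest picture that a camera, given by its name, has taken for a name from the list of things; names that differ only in an ending like _2 or _b are one class to them, and where a whole thing is asked for, a point or a joint stands for the part that bears it (a point fixed in the world has none). Each returns a list of dicts, best first, with "conf" (0 to 1); they miss things now and then, are a little off and sometimes report something else, mostly with a low value. They report only what shows in the picture. A call takes as long as a camera call.
- ctrl.search_frame(camera, query): "box" ([left, top, right, bottom] in pixels, round what is visible of it).
- ctrl.place_of(camera, query): "uv" ([column, row] in pixels: a listed point, or the origin of a listed thing).
The state is a dict: "time_s": time; "joints": joint angles; "dq": joint speeds; "tau": joint torques, N m; "eef_pos": TCP position; "ee_rot": TCP orientation; "force": force on the tool from outside, world axes, zero at the start; "wrist_torque": the same for the moment, N m; "grip_width": opening from 0.0 (shut) to 1.0 (fully open); "grip_force": force on a finger pad.
Only numpy, scipy, OpenCV 4.12 (cv2) and the standard library are available. Lean on these libraries where they do the work, as an engineer would, in place of code of your own. Each camera call takes 0.05 s, during which the arm holds its last target. There are 200 camera calls.

## Working session

There is one attempt and no reset: what is moved stays moved. The work goes in short steps, Python scripts to look and compute and a tool call to move; the robot and the scene stay as the last step left them, time stands still between calls to the robot, and variables do not carry over. Pictures are saved under pics/ and viewed, at most 10 in all, crops included, and the job is handed in when it is done.

Besides the shell and the picture viewer there is one more tool, called after ">>>" as a command line: name --argument value ..., lists and objects as JSON in quotes. send_rows: Moves the arm, as the interface text tells. Its arguments: {"type":"object","properties":{"targets":{"type":"array"},"grip":{"type":"number"},"squeeze":{"type":"number"}},"required":["targets"]}

```bash
mkdir -p pics; cat > h.py <<'E'
from rig import ctrl
import numpy as np, cv2
def px2w(cam,uv,depth=None,z=None):
    c=ctrl.calibration(cam); V=np.array(c["view"]); R,t=V[:3,:3],V[:3,3]
    d=np.array([(uv[0]-c["cx"])/c["fx"],(uv[1]-c["cy"])/c["fy"],1.])
    o=-R.T@t; r=R.T@d
    s=depth if z is None else (z-o[2])/r[2]
    return o+s*r
def w2px(cam,p):
    c=ctrl.calibration(cam); q=np.array(c["view"])@np.append(p,1.)
    return c["fx"]*q[0]/q[2]+c["cx"],c["fy"]*q[1]/q[2]+c["cy"]
def shot(cam,name):
    im,d=ctrl.capture(cam); cv2.imwrite(f"pics/{name}.png",im[:,:,::-1]); return im,d
E
python3 - <<'E'
from h import *
for cam in("top","side"):
    im,d=shot(cam,cam+"0"); np.save(cam+"d.npy",d)
    V=np.array(ctrl.calibration(cam)["view"]); print(cam,(-V[:3,:3].T@V[:3,3]).round(),ctrl.calibration(cam)["fx"])
    for n,z in(("collar_mid",246),("beam_side",167),("press",0),("heel_die_mid",91)):
        for r in ctrl.place_of(cam,n)[:2]:
            print(n,np.round(r["uv"]),round(r["conf"],2),px2w(cam,r["uv"],z=z).round(1))
print(ctrl.sense())
E
```

```text
top [ 335.  -18. 1735.] 548.2077498637577
collar_mid [278. 208.] 0.91 [634.8  85.  246. ]
side [ 17. 761. 746.] 475.76239082672447
collar_mid [258. 207.] 0.74 [634.5  88.1 246. ]
beam_side [302. 261.] 0.67 [502.5 107.7 167. ]
press [303. 315.] 0.63 [514.   90.9   0. ]
heel_die_mid [335. 288.] 0.66 [447.4  63.5  91. ]
{'time_s': 0.5, 'joints': array([-1.41439567e+00,  3.12913736e-01,  1.49773617e+00, -1.67859727e-05,
        1.33098786e+00, -2.23413666e-01]), 'dq': array([-0.00086725, -0.00251943,  0.00127083,  0.00027074,  0.00070809,
        0.00010612]), 'tau': array([-2.61794579e-03, -4.11935949e+01, -2.59770262e+01, -2.40085728e-04,
        7.34653568e-04,  1.75475634e-05]), 'eef_pos': array([ 194.61994176, -487.58844973,  231.2735134 ]), 'ee_rot': array([-2.28164249e-05,  9.82021387e-01,  1.88769686e-01, -7.39255718e-06]), 'force': array([0.76129653, 0.66358319, 0.13374618]), 'wrist_torque': array([0.02921253, 0.05943943, 0.01871589]), 'grip_force': 0.0, 'grip_width': 0.995627269145959}
```

View pics/top0.png

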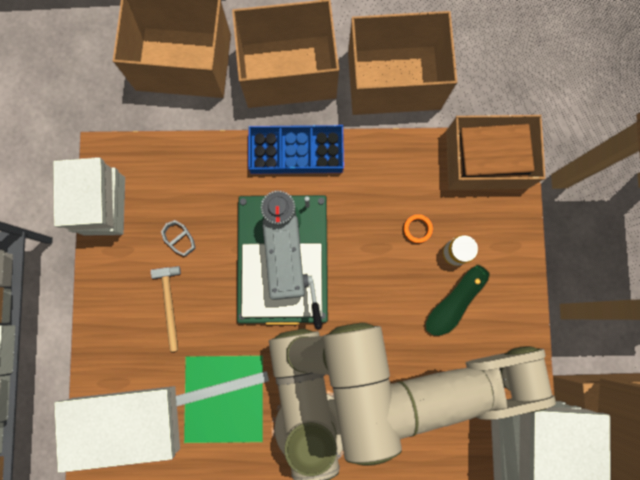

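View pics/side0.png

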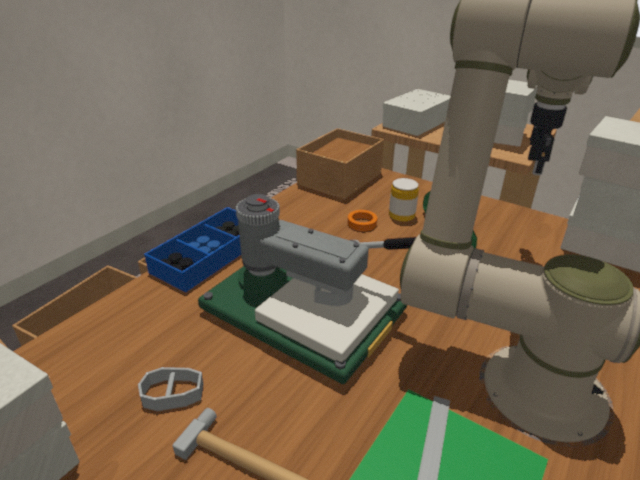

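The top view shows the press at about (282,260), with its collar at (278,208) and a red mark pointing down the picture, toward the robot. The beam and lever point down toward (285,297) and (318,320). The side view shows the collar at (258,208) with red marks near (262,201) and the area around it clear.

```bash
cat >> h.py <<'E'
def cloud(cam,d,box):
    u0,v0,u1,v1=box; c=ctrl.calibration(cam); V=np.array(c["view"])
    v,u=np.mgrid[v0:v1,u0:u1]; z=d[v0:v1,u0:u1]
    p=np.stack([(u-c["cx"])/c["fx"]*z,(v-c["cy"])/c["fy"]*z,z],-1)
    return (p-V[:3,3])@V[:3,:3]
def red(im,box):
    u0,v0,u1,v1=box; a=im[v0:v1,u0:u1].astype(int)
    return (a[...,0]>110)&(a[...,0]>1.8*a[...,1])&(a[...,0]>1.8*a[...,2])
E
python3 - <<'E'
from h import *
d=np.load("topd.npy"); b=(230,180,350,340); P=cloud("top",d,b); Z=P[...,2]
def fit(lo,hi,n):
    m=(Z>lo)&(Z<hi)&(P[...,0]>560); q=P[m][:,:2].astype(np.float32); (c,r)=cv2.minEnclosingCircle(q); print(n,len(q),q.mean(0).round(1),np.round(c,1),round(r,1))
fit(235,256,"ring"); fit(256,275,"post")
m=(Z>185)&(Z<210); q=P[m][:,:2].astype(np.float32); print("beam",len(q),cv2.minAreaRect(q))
for z in (np.histogram(Z[Z>130],bins=range(130,280,10))): print(z)
m=(Z>35)&(Z<55); print("base",cv2.minAreaRect(P[m][:,:2].astype(np.float32)))
for cam in("top","side"):
    im=cv2.imread(f"pics/{cam}0.png")[:,:,::-1]; bb=(255,185,300,230) if cam=="top" else (230,190,285,225)
    r=red(im,bb); v,u=np.nonzero(r); dd=np.load(cam+"d.npy"); Q=cloud(cam,dd,bb)[r]
    print(cam); print(np.c_[u+bb[0],v+bb[1],Q.round()])
E
```

```text
ring 606 [636.6  85.6] [639.6  86.6] 47.3
post 256 [638.9  85.8] [633.5  89.6] 36.5
beam 2867 ((456.73223876953125, 50.621944427490234), (350.6588134765625, 144.45921325683594), 3.899505376815796)
[   3   19   14    9   59  187 1635 1109  111  119  104  554  191  255]
[130 140 150 160 170 180 190 200 210 220 230 240 250 260 270]
base ((519.0109252929688, 87.00437927246094), (279.7799072265625, 401.2022399902344), 89.5147933959961)
top
[[276. 206. 638.  89. 264.]
 [277. 206. 637.  86. 266.]
 [278. 206. 638.  84. 264.]
 [275. 207. 635.  92. 262.]
 [276. 207. 634.  89. 266.]
 [277. 207. 634.  86. 268.]
 [278. 207. 635.  84. 262.]
 [275. 208. 632.  92. 264.]
 [276. 208. 632.  89. 264.]
 [277. 208. 632.  86. 262.]
 [278. 208. 632.  83. 264.]
 [275. 209. 629.  92. 263.]
 [276. 209. 630.  89. 263.]
 [277. 209. 630.  87. 260.]
 [278. 209. 629.  83. 265.]
 [275. 210. 626.  92. 266.]
 [276. 210. 627.  89. 259.]
 [277. 210. 627.  86. 262.]
 [278. 210. 627.  84. 260.]
 [275. 211. 624.  92. 262.]
 [276. 211. 622.  89. 270.]
 [277. 211. 624.  86. 264.]
 [278. 211. 624.  84. 264.]
 [275. 212. 621. 
[... 1445 characters left out ...]
 [262. 201. 621.  88. 264.]
 [263. 201. 620.  86. 263.]
 [264. 201. 618.  86. 264.]
 [265. 201. 617.  84. 263.]
 [263. 202. 618.  88. 262.]
 [264. 202. 615.  89. 264.]
 [268. 208. 615.  78. 244.]
 [269. 208. 609.  81. 248.]
 [270. 208. 607.  80. 248.]
 [267. 209. 608.  88. 249.]
 [268. 209. 608.  86. 248.]
 [269. 209. 605.  86. 248.]
 [270. 209. 604.  84. 248.]
 [271. 209. 603.  82. 248.]
 [272. 209. 600.  82. 248.]
 [273. 209. 598.  81. 249.]
 [267. 210. 608.  89. 247.]
 [268. 210. 606.  88. 247.]
 [269. 210. 604.  88. 247.]
 [270. 210. 601.  88. 248.]
 [271. 210. 599.  86. 248.]
 [272. 210. 596.  86. 249.]
 [273. 210. 597.  82. 247.]
 [270. 211. 599.  89. 247.]
 [271. 211. 597.  89. 247.]]
```

>>> send_rows --targets '[{"offset": [0, 0, 3], "spin": -0.1}, {"offset": [1, 2, 6], "spin": -0.2}, {"offset": [3, 5, 9], "spin": -0.3}, {"offset": [5, 8, 10], "spin": -0.38}, {"offset": [7, 11, 10], "spin": -0.38}, {"offset": [9, 14, 10], "spin": -0.38}, {"offset": [12, 17, 10], "spin": -0.38}, {"offset": [14, 20, 10], "spin": -0.38}]' --grip 0

```text
time_s: 1.17
eef_pos: [335.8, -286.0, 331.4]
ee_rot: [0.0, 1.0, -0.0, 0.0]
force: [0.6, 0.0, -1.1]
grip_width: 0.003
grip_force: 0.0
```

>>> send_rows --targets '[{"offset": [2, 2, 0]}, {"offset": [4.7, 4.5, 0]}, {"offset": [7.4, 7, 0]}, {"offset": [10, 9.6, 0]}, {"offset": [12.7, 12.2, 0]}, {"offset": [15.4, 14.8, 0]}, {"offset": [18, 17.4, 0]}, {"offset": [20.7, 20, 0]}]'

```text
invalid input
```

>>> send_rows --targets '[{"offset": [2.5, 2.4, 0]}, {"offset": [5, 4.6, 0]}, {"offset": [7.5, 6.9, -1]}, {"offset": [9.2, 8.8, -3]}, {"offset": [9.7, 9.3, -6]}, {"offset": [9.7, 9.3, -8.5]}, {"offset": [9.7, 9.3, -10.2]}, {"offset": [9.7, 9.3, -10.2]}]'

```text
invalid input
```

```bash
python3 - <<'E'
from h import *
s=ctrl.sense(); print(s["eef_pos"],s["joints"].round(2),s["force"].round(1),s["time_s"])
for cam in("top","side"): im,d=shot(cam,cam+"1"); cv2.imwrite(f"pics/{cam}1c.png",cv2.resize(im[130:310,170:410,::-1],None,fx=3,fy=3))
E
```

```text
[ 335.80704133 -285.97462455  331.44685214] [-0.97  0.07  1.54  0.    1.54  0.6 ] [ 0.6  0.  -1.1] 1.1667
```

View pics/side1c.png

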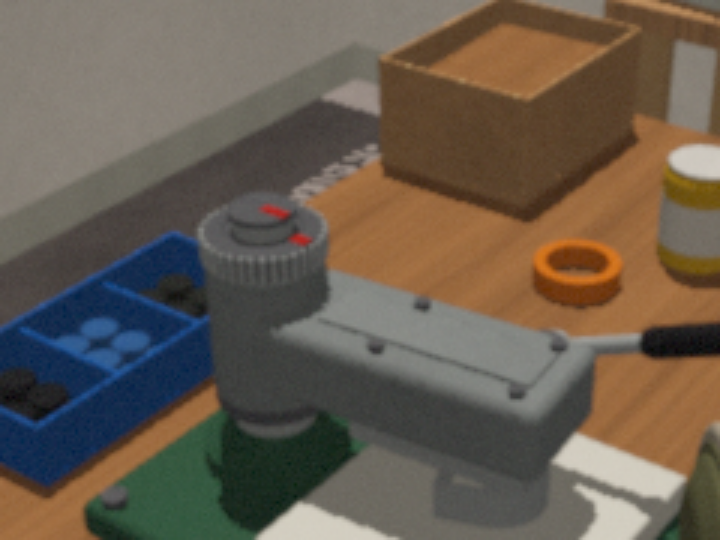

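The crop shows the red marks aligned at about (275,212) and (300,240), with free space round the collar. The move was refused because "spin" is required in every row, so I'm resending it.

>>> send_rows --targets '[{"offset": [2, 2, 0], "spin": 0}, {"offset": [4.7, 4.5, 0], "spin": 0}, {"offset": [7.4, 7, 0], "spin": 0}, {"offset": [10, 9.6, 0], "spin": 0}, {"offset": [12.7, 12.2, 0], "spin": 0}, {"offset": [15.4, 14.8, 0], "spin": 0}, {"offset": [18, 17.4, 0], "spin": 0}, {"offset": [20.7, 20, 0], "spin": 0}]'

```text
time_s: 1.93
eef_pos: [542.6, -86.6, 331.3]
ee_rot: [0.0, 1.0, -0.0, 0.0]
force: [0.6, -1.4, 0.2]
grip_width: -0.001
grip_force: 0.0
```

>>> send_rows --targets '[{"offset": [2.5, 2.4, 0], "spin": 0}, {"offset": [5, 4.6, 0], "spin": 0}, {"offset": [7.5, 6.9, -1], "spin": 0}, {"offset": [9.2, 8.8, -3], "spin": 0}, {"offset": [9.7, 9.3, -6], "spin": 0}, {"offset": [9.7, 9.3, -8.5], "spin": 0}, {"offset": [9.7, 9.3, -10.2], "spin": 0}, {"offset": [9.7, 9.3, -10.2], "spin": 0}]'

```text
time_s: 2.6
eef_pos: [637.4, 5.2, 224.9]
ee_rot: [-0.001, 1.0, -0.0, -0.004]
force: [-0.5, 0.5, 0.5]
grip_width: -0.001
grip_force: 0.0
```

```bash
python3 - <<'E'
from h import *
s=ctrl.sense(); print(s["eef_pos"],s["joints"].round(2),s["force"].round(1),s["time_s"])
for cam in("top","side"): im,d=shot(cam,cam+"2"); cv2.imwrite(f"pics/{cam}2c.png",cv2.resize(im[130:310,170:410,::-1],None,fx=3,fy=3))
E
```

```text
[637.40194078   5.15354184 224.91627286] [-0.18  0.58  1.12 -0.    1.45  1.4 ] [-0.5  0.5  0.5] 2.6
```

View pics/side2c.png

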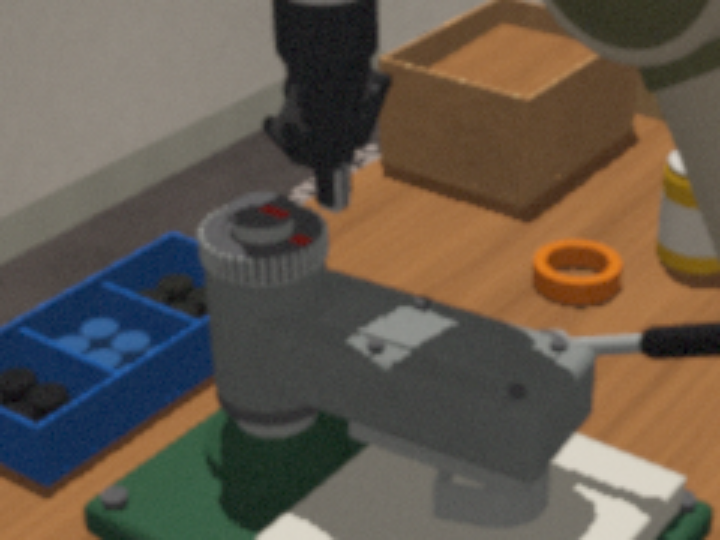

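The shut fingers hang beside the collar's right side at about (340,190), level with its rim, and the marks are unmoved. Next I approach until contact.

>>> send_rows --targets '[{"offset": [0.1, 0.4, 0.5], "spin": 0}, {"offset": [0.1, 0.8, 0.5], "spin": 0}, {"offset": [0.1, 1.2, 0.5], "spin": 0}, {"offset": [0.1, 1.6, 0.5], "spin": 0}, {"offset": [0.1, 1.7, 0.5], "spin": 0}, {"offset": [0.1, 1.8, 0.5], "spin": 0}, {"offset": [0.1, 1.9, 0.5], "spin": 0}, {"offset": [0.1, 1.9, 0.5], "spin": 0}]'

```text
time_s: 3.37
eef_pos: [639.6, 24.5, 234.2]
ee_rot: [-0.0, 1.0, -0.0, -0.0]
force: [-0.1, 0.2, -0.6]
grip_width: 0.002
grip_force: 0.0
```

>>> send_rows --targets '[{"offset": [0, 0.1, 0], "spin": 0}, {"offset": [0, 0.2, 0], "spin": 0}, {"offset": [0, 0.3, 0], "spin": 0}, {"offset": [0, 0.3, 0], "spin": 0}]'

```text
time_s: 3.7
eef_pos: [639.7, 25.9, 234.3]
ee_rot: [0.001, 1.0, -0.001, -0.0]
force: [-0.5, -7.0, -0.5]
grip_width: 0.003
grip_force: 3.3
```

>>> send_rows --targets '[{"offset": [0, 0.1, 0], "spin": 0}, {"offset": [0, 0.2, 0], "spin": 0}, {"offset": [0, 0.3, 0], "spin": 0}, {"offset": [0, 0.3, 0], "spin": 0}]'

```text
time_s: 4.03
eef_pos: [639.7, 26.5, 234.4]
ee_rot: [0.004, 1.0, -0.001, -0.0]
force: [-1.9, -17.5, 0.2]
grip_width: -0.0
grip_force: 8.0
```

Contact came at y≈25, which matches 86.5−47−14.5, so the collar centre and finger size hold, at about 3.5 N/mm. Next I generate the rolling path: a rectangular fingertip at fixed orientation round the collar, pressed about 6 mm in command.

```bash
cat > path.py <<'E'
import numpy as np
def path(C,Rc=41,hx=11,hy=14.5,step=7.5,R=47):
    """tool-centre loop starting at theta=-90 deg, mid face; points spaced by collar arc"""
    seg=[]  # (collar arc length, func(t in 0..1))
    sg=[(1,-1),(1,1),(-1,1),(-1,-1)]
    L=[]
    def arc(k):
        a0=-np.pi/2+k*np.pi/2; sx,sy=sg[k]
        return [(np.array(C)+Rc*np.array([np.cos(a),np.sin(a)])+[sx*hx,sy*hy]) for a in np.linspace(a0,a0+np.pi/2,60)]
    pts=[np.array([C[0],C[1]-Rc-hy])]
    for k in range(4): pts+=arc(k)
    pts.append(pts[0]); return np.array(pts)
def rows(C,s0=0,step=7.0,n=1000,**k):
    p=path(C,**k); s=np.r_[0,np.cumsum(np.linalg.norm(np.diff(p,axis=0),axis=1))]
    q=np.arange(s0,s[-1]+s0,step)[:n]%s[-1]
    return np.c_[np.interp(q,s,p[:,0]),np.interp(q,s,p[:,1])],s[-1]
E
python3 - <<'E'
from path import *
r,L=rows((639,86.5)); print(L,len(r))
a=np.round(r/10,1); 
for i in range(0,len(a)-1,8): print(i,(a[i+1:i+9]-a[i]).round(1).tolist())
E
```

```text
359.6029893515195 52
0 [[0.7, 0.0], [1.4, 0.0], [2.1, 0.1], [2.8, 0.3], [3.4, 0.7], [3.9, 1.1], [4.4, 1.6], [4.7, 2.2]]
8 [[0.3, 0.7], [0.5, 1.4], [0.5, 2.1], [0.5, 2.8], [0.5, 3.5], [0.5, 4.2], [0.5, 4.9], [0.4, 5.6]]
16 [[-0.2, 0.6], [-0.5, 1.3], [-0.9, 1.8], [-1.4, 2.3], [-1.9, 2.7], [-2.6, 3.0], [-3.2, 3.2], [-3.9, 3.3]]
24 [[-0.7, 0.0], [-1.4, 0.0], [-2.1, 0.0], [-2.8, 0.0], [-3.5, -0.2], [-4.2, -0.4], [-4.7, -0.8], [-5.3, -1.3]]
32 [[-0.4, -0.5], [-0.7, -1.1], [-1.0, -1.8], [-1.1, -2.5], [-1.1, -3.2], [-1.1, -3.9], [-1.1, -4.6], [-1.1, -5.3]]
40 [[0.0, -0.7], [0.1, -1.4], [0.3, -2.0], [0.7, -2.6], [1.1, -3.2], [1.6, -3.7], [2.2, -4.0], [2.9, -4.3]]
48 [[0.6, -0.2], [1.3, -0.2], [2.0, -0.2]]
```

>>> send_rows --targets '[{"offset": [0.7, 0.0, -0.1], "spin": 0}, {"offset": [1.4, 0.0, -0.2], "spin": 0}, {"offset": [2.1, 0.1, -0.3], "spin": 0}, {"offset": [2.8, 0.3, -0.3], "spin": 0}, {"offset": [3.4, 0.7, -0.3], "spin": 0}, {"offset": [3.9, 1.1, -0.3], "spin": 0}, {"offset": [4.4, 1.6, -0.3], "spin": 0}, {"offset": [4.7, 2.2, -0.3], "spin": 0}]'

```text
time_s: 4.7
eef_pos: [687.6, 51.9, 231.5]
ee_rot: [0.001, 1.0, -0.0, 0.001]
force: [5.9, -7.1, 2.0]
grip_width: -0.001
grip_force: 4.1
```

```bash
python3 - <<'E'
from h import *
im,d=shot("side","side3"); im2,_=shot("top","top3")
cv2.imwrite("pics/c3.png",np.hstack([cv2.resize(im[150:250,220:300,::-1],None,fx=5,fy=5),cv2.resize(im2[160:260,240:320,::-1],None,fx=5,fy=5)])[:600,:800])
E
```

```text
(no output)
```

View pics/c3.png

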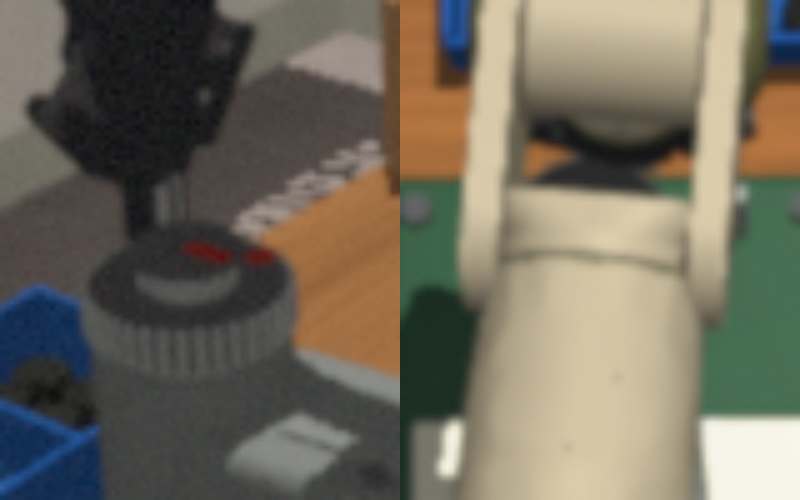

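The side view shows the collar mark shifted counter-clockwise to about (258,257), so it is turning. The top view is hidden by the arm. Next I measure the angle.

```bash
cat >> h.py <<'E'
C=np.array([639,86.5])
def mark(im,zt,cam="side",bb=(220,175,300,240)):
    "angle of the collar mark from the -x direction, by red pixels intersected with the collar's top plane"
    r=red2(im,bb); v,u=np.nonzero(r)
    P=np.array([px2w(cam,(a+bb[0],b+bb[1]),z=zt)[:2]-C for a,b in zip(u,v)]).reshape(-1,2)
    rr=np.hypot(*P.T); P=P[(rr>28)&(rr<50)]
    m=P.mean(0) if len(P) else [np.nan]*2
    return len(P),np.round(m,1),np.degrees(np.arctan2(-m[1],-m[0])).round(1)
def red2(im,bb):
    u0,v0,u1,v1=bb; a=im[v0:v1,u0:u1].astype(int)
    return (a[...,0]>55)&(a[...,0]>2*a[...,1])&(a[...,0]>2*a[...,2])
E
python3 - <<'E'
from h import *
for n in("side0","side2","side3"):
    print(n,mark(cv2.imread(f"pics/{n}.png")[:,:,::-1],246))
print("top0",mark(cv2.imread("pics/top0.png")[:,:,::-1],246,"top",(255,185,300,230)))
E
```

```text
side0 (27, array([-15. , -13.6]), np.float64(42.1))
side2 (27, array([-17.1, -12.4]), np.float64(35.9))
side3 (23, array([ -1.4, -32.3]), np.float64(87.5))
top0 (19, array([-33.9,  -0. ]), np.float64(0.1))
```

```bash
python3 - <<'E'
s=open('h.py').read()
s=s.replace("rr=np.hypot(*P.T); P=P[(rr>28)&(rr<50)]","rr=np.hypot(*P.T); Q=np.array([px2w(cam,(a+bb[0],b+bb[1]),z=263)[:2]-C for a,b in zip(u,v)]).reshape(-1,2)\n    P=P[(rr>26)&(rr<50)&(np.hypot(*Q.T)>(26 if cam=='side' else 0))]")
open('h.py','w').write(s)
from h import *
for n in("side0","side2","side3"):
    print(n,mark(cv2.imread(f"pics/{n}.png")[:,:,::-1],246))
E
```

```text
side0 (18, array([-33.5,  -3.5]), np.float64(6.0))
side2 (18, array([-34.1,  -3. ]), np.float64(5.1))
side3 (13, array([-12. , -35.5]), np.float64(71.4))
```

The collar turned about 66° against 68° expected, so there is no slip. I continue the loop.

>>> send_rows --targets '[{"offset": [0.3, 0.7, 0], "spin": 0}, {"offset": [0.5, 1.4, 0], "spin": 0}, {"offset": [0.5, 2.1, 0], "spin": 0}, {"offset": [0.5, 2.8, 0], "spin": 0}, {"offset": [0.5, 3.5, 0], "spin": 0}, {"offset": [0.5, 4.2, 0], "spin": 0}, {"offset": [0.5, 4.9, 0], "spin": 0}, {"offset": [0.4, 5.6, 0], "spin": 0}]'

```text
time_s: 5.47
eef_pos: [692.0, 109.1, 231.8]
ee_rot: [-0.0, 1.0, -0.0, 0.002]
force: [2.5, -1.5, 1.9]
grip_width: -0.003
grip_force: 1.3
```

>>> send_rows --targets '[{"offset": [-0.2, 0.6, 0], "spin": 0}, {"offset": [-0.5, 1.3, 0], "spin": 0}, {"offset": [-0.9, 1.8, 0], "spin": 0}, {"offset": [-1.4, 2.3, 0], "spin": 0}, {"offset": [-1.9, 2.7, 0], "spin": 0}, {"offset": [-2.6, 3.0, 0], "spin": 0}, {"offset": [-3.2, 3.2, 0], "spin": 0}, {"offset": [-3.9, 3.3, 0], "spin": 0}]'

```text
time_s: 6.13
eef_pos: [651.1, 143.3, 231.4]
ee_rot: [-0.001, 1.0, 0.001, 0.001]
force: [5.4, 7.5, 1.8]
grip_width: 0.001
grip_force: 5.4
```

```bash
python3 - <<'E'
from h import *
im,d=shot("side","side4"); print(mark(im,247)); print(ctrl.sense()["force"])
E
```

```text
(10, array([31.5, 10.5]), np.float64(-161.6))
[ 2.09573037  5.257761   -0.71669821]
```

There was some slip on the far side: 192° against 229° expected, with low force. The true centre looks to be about (636,84.6). I refit the path and press a little deeper for the rest.

```bash
python3 - <<'E'
from path import *
r,L=rows((639,86.5)); cur=np.round(r[24]/10,1); print(cur)
k=dict(C=(636,84.6),Rc=39)
p=path(**k); 
# arclength of new path at theta=90 flat start
s0=11+39*np.pi/2+29+39*np.pi/2
n,L=rows(s0=s0,**k); a=np.round(n/10,1); print(L)
a=np.vstack([cur,a[1:]])
for i in range(0,48,8): print(i,(a[i+1:i+9]-a[i]).round(1).tolist(), a[min(i+8,len(a)-1)])
E
```

```text
[65.1 14.2]
347.03698987095714
0 [[-1.1, -0.4], [-1.8, -0.4], [-2.5, -0.4], [-3.2, -0.4], [-3.9, -0.6], [-4.5, -0.9], [-5.1, -1.3], [-5.6, -1.8]] [59.5 12.4]
8 [[-0.4, -0.6], [-0.7, -1.2], [-0.8, -1.9], [-0.9, -2.6], [-0.9, -3.3], [-0.9, -4.0], [-0.9, -4.7], [-0.9, -5.4]] [58.6  7. ]
16 [[0.1, -0.7], [0.2, -1.3], [0.5, -2.0], [0.9, -2.5], [1.4, -3.0], [2.0, -3.4], [2.7, -3.7], [3.4, -3.9]] [62.   3.1]
24 [[0.6, 0.0], [1.3, 0.0], [2.0, 0.0], [2.7, 0.0], [3.4, 0.1], [4.1, 0.3], [4.7, 0.6], [5.3, 1.0]] [67.3  4.1]
32 [[0.5, 0.5], [0.9, 1.1], [1.1, 1.8], [1.3, 2.4], [1.3, 3.1], [1.3, 3.8], [1.3, 4.5], [1.3, 5.2]] [68.6  9.3]
40 [[0.0, 0.7], [-0.1, 1.4], [-0.3, 2.1], [-0.6, 2.7], [-1.0, 3.3], [-1.6, 3.7], [-2.2, 4.1], [-2.8, 4.4]] [65.8 13.7]
```

>>> send_rows --targets '[{"offset": [-1.0, -0.2, 0], "spin": 0}, {"offset": [-1.8, -0.4, 0], "spin": 0}, {"offset": [-2.5, -0.4, 0], "spin": 0}, {"offset": [-3.2, -0.4, 0], "spin": 0}, {"offset": [-3.9, -0.6, 0], "spin": 0}, {"offset": [-4.5, -0.9, 0], "spin": 0}, {"offset": [-5.1, -1.3, 0], "spin": 0}, {"offset": [-5.6, -1.8, 0], "spin": 0}]'

```text
time_s: 6.85
eef_pos: [594.8, 123.5, 231.2]
ee_rot: [-0.0, 1.0, 0.0, -0.0]
force: [1.8, 2.5, 0.2]
grip_width: 0.001
grip_force: 1.4
```

>>> send_rows --targets '[{"offset": [-0.4, -0.6, 0], "spin": 0}, {"offset": [-0.7, -1.2, 0], "spin": 0}, {"offset": [-0.8, -1.9, 0], "spin": 0}, {"offset": [-0.9, -2.6, 0], "spin": 0}, {"offset": [-0.9, -3.3, 0], "spin": 0}, {"offset": [-0.9, -4.0, 0], "spin": 0}, {"offset": [-0.9, -4.7, 0], "spin": 0}, {"offset": [-0.9, -5.4, 0], "spin": 0}]'

```text
time_s: 7.52
eef_pos: [584.0, 68.8, 231.1]
ee_rot: [0.0, 1.0, -0.0, -0.003]
force: [-5.0, 2.5, 1.6]
grip_width: -0.0
grip_force: 2.3
```

```bash
python3 - <<'E'
from h import *
im,d=shot("side","side5"); print(mark(im,248)); s=ctrl.sense(); print(s["eef_pos"],s["force"])
E
```

```text
(18, array([-33.5,   3.8]), np.float64(-6.4))
[584.71309704  67.38154684 231.07759915] [-9.78044292 -2.10581992  3.40775238]
```

It is at about 348°, with no slip in this stretch. Continuing with the next three segments.

>>> send_rows --targets '[{"offset": [0.1, -0.7, 0], "spin": 0}, {"offset": [0.2, -1.3, 0], "spin": 0}, {"offset": [0.5, -2.0, 0], "spin": 0}, {"offset": [0.9, -2.5, 0], "spin": 0}, {"offset": [1.4, -3.0, 0], "spin": 0}, {"offset": [2.0, -3.4, 0], "spin": 0}, {"offset": [2.7, -3.7, 0], "spin": 0}, {"offset": [3.4, -3.9, 0], "spin": 0}]'

```text
time_s: 8.23
eef_pos: [620.4, 27.7, 231.3]
ee_rot: [0.002, 1.0, -0.001, -0.001]
force: [-7.7, -9.5, 2.9]
grip_width: -0.001
grip_force: 5.1
```

>>> send_rows --targets '[{"offset": [0.6, 0.0, 0], "spin": 0}, {"offset": [1.3, 0.0, 0], "spin": 0}, {"offset": [2.0, 0.0, 0], "spin": 0}, {"offset": [2.7, 0.0, 0], "spin": 0}, {"offset": [3.4, 0.1, 0], "spin": 0}, {"offset": [4.1, 0.3, 0], "spin": 0}, {"offset": [4.7, 0.6, 0], "spin": 0}, {"offset": [5.3, 1.0, 0], "spin": 0}]'

```text
time_s: 8.9
eef_pos: [674.8, 37.4, 231.3]
ee_rot: [0.002, 1.0, -0.001, 0.001]
force: [0.6, -7.7, 1.0]
grip_width: -0.004
grip_force: 3.6
```

>>> send_rows --targets '[{"offset": [0.5, 0.5, 0], "spin": 0}, {"offset": [0.9, 1.1, 0], "spin": 0}, {"offset": [1.1, 1.8, 0], "spin": 0}, {"offset": [1.3, 2.4, 0], "spin": 0}, {"offset": [1.3, 3.1, 0], "spin": 0}, {"offset": [1.3, 3.8, 0], "spin": 0}, {"offset": [1.3, 4.5, 0], "spin": 0}, {"offset": [1.3, 5.2, 0], "spin": 0}]'

```text
time_s: 9.57
eef_pos: [696.5, 88.7, 232.7]
ee_rot: [0.002, 1.0, -0.002, 0.015]
force: [57.7, -1.4, -8.9]
grip_width: 0.003
grip_force: 28.2
```

```bash
python3 - <<'E'
from h import *
im,d=shot("side","side6"); print(mark(im,249)); s=ctrl.sense(); print(s["eef_pos"],s["force"])
E
```

```text
(2, array([40.8, -5. ]), np.float64(173.0))
[696.19587474  91.29568543 232.72851428] [58.69445363  3.70864263 -9.23055373]
```

The force jumped to 58 N at the far side, so I ease off outward and look.

>>> send_rows --targets '[{"offset": [0.3, 0, 0], "spin": 0}, {"offset": [0.6, 0, 0], "spin": 0}]'

```text
time_s: 9.78
eef_pos: [697.1, 91.6, 231.9]
ee_rot: [-0.0, 1.0, -0.0, 0.006]
force: [12.5, 1.8, 0.4]
grip_width: 0.0
grip_force: 6.7
```

```bash
python3 - <<'E'
from h import *
im,d=shot("side","side7"); print(mark(im,249)); s=ctrl.sense(); print(s["eef_pos"],s["force"])
cv2.imwrite("pics/c7.png",cv2.resize(im[150:270,220:340,::-1],None,fx=5,fy=5))
E
```

```text
(4, array([38.6, -0.9]), np.float64(178.7))
[696.85028045  91.5772577  231.96538227] [22.06814292  0.59165228  0.59865526]
```

View pics/c7.png

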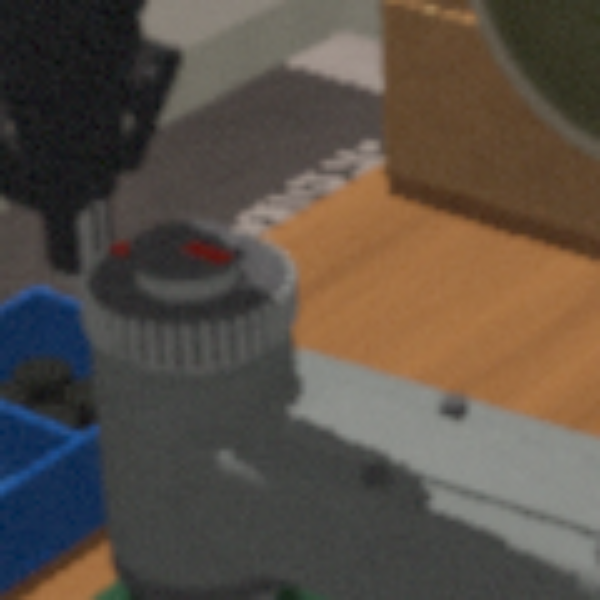

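The collar mark now sits at the back, at (120,250) in the crop, so the total is about 532°. Next I go back to centre (639,86) with a moderate press for the remaining ~188°.

```bash
python3 - <<'E'
from path import *
k=dict(C=(639,86),Rc=41)
n,L=rows(s0=11+41*np.pi/2+21.5,**k); a=np.round(n/10,1); print(a[0])
a[0]=[69.2,9.3]
for i in range(0,32,8): print(i,(a[i+1:i+9]-a[i]).round(1).tolist(), a[i+8])
E
```

```text
[69.1  9.3]
0 [[-0.1, 0.7], [-0.2, 1.4], [-0.3, 2.1], [-0.6, 2.7], [-1.0, 3.3], [-1.5, 3.8], [-2.0, 4.2], [-2.6, 4.5]] [66.6 13.8]
8 [[-0.7, 0.3], [-1.4, 0.3], [-2.1, 0.4], [-2.8, 0.4], [-3.5, 0.4], [-4.2, 0.3], [-4.9, 0.2], [-5.6, 0.0]] [61.  13.8]
16 [[-0.6, -0.4], [-1.1, -0.8], [-1.5, -1.4], [-1.9, -2.0], [-2.1, -2.6], [-2.3, -3.3], [-2.3, -4.0], [-2.3, -4.7]] [58.7  9.1]
24 [[0.0, -0.7], [0.0, -1.4], [0.0, -2.1], [0.1, -2.8], [0.3, -3.5], [0.6, -4.1], [1.0, -4.7], [1.5, -5.1]] [60.2  4. ]
```

>>> send_rows --targets '[{"offset": [-0.1, 0.7, 0], "spin": 0}, {"offset": [-0.2, 1.4, 0], "spin": 0}, {"offset": [-0.3, 2.1, 0], "spin": 0}, {"offset": [-0.6, 2.7, 0], "spin": 0}, {"offset": [-1.0, 3.3, 0], "spin": 0}, {"offset": [-1.5, 3.8, 0], "spin": 0}, {"offset": [-2.0, 4.2, 0], "spin": 0}, {"offset": [-2.6, 4.5, 0], "spin": 0}]'

```text
time_s: 10.5
eef_pos: [668.2, 138.1, 231.8]
ee_rot: [-0.001, 1.0, 0.0, 0.003]
force: [8.0, 5.5, 1.8]
grip_width: -0.002
grip_force: 4.0
```

>>> send_rows --targets '[{"offset": [-0.7, 0.2, 0], "spin": 0}, {"offset": [-1.4, 0.2, 0], "spin": 0}, {"offset": [-2.1, 0.2, 0], "spin": 0}, {"offset": [-2.8, 0.2, 0], "spin": 0}, {"offset": [-3.5, 0.2, 0], "spin": 0}, {"offset": [-4.2, 0.2, 0], "spin": 0}]'

```text
time_s: 11.0
eef_pos: [624.8, 142.8, 231.9]
ee_rot: [-0.003, 1.0, 0.001, 0.001]
force: [1.6, 10.5, 2.4]
grip_width: 0.003
grip_force: 4.9
```

```bash
python3 - <<'E'
from h import *
im,d=shot("side","side8"); print(mark(im,249)); s=ctrl.sense(); print(s["eef_pos"],s["force"])
cv2.imwrite("pics/c8.png",cv2.resize(im[150:270,220:340,::-1],None,fx=5,fy=5))
E
```

```text
(13, array([-14.9,  28.9]), np.float64(-62.7))
[623.82601704 142.29187058 231.90415562] [-1.86241983 12.44589062  1.93966695]
```

>>> send_rows --targets '[{"offset": [-0.7, -0.1, 0], "spin": 0}, {"offset": [-1.4, -0.3, 0], "spin": 0}, {"offset": [-2.0, -0.6, 0], "spin": 0}, {"offset": [-2.5, -1.0, 0], "spin": 0}, {"offset": [-2.9, -1.6, 0], "spin": 0}, {"offset": [-2.9, -1.6, 0], "spin": 0}]'

```text
time_s: 11.55
eef_pos: [594.8, 122.6, 231.3]
ee_rot: [-0.0, 1.0, -0.0, -0.001]
force: [-1.5, 3.0, 0.6]
grip_width: -0.0
grip_force: 1.3
```

```bash
python3 - <<'E'
from h import *
im,d=shot("side","side9"); print(mark(im,250)); s=ctrl.sense(); print(s["eef_pos"],s["force"])
i2,_=shot("top","top9"); print(mark(i2,250,"top",(255,185,300,230)))
E
```

```text
(0, array([nan, nan]), np.float64(nan))
[595.15263859 122.73062724 231.26881847] [-0.15066674  1.31019308  0.72952274]
(0, array([nan, nan]), np.float64(nan))
```

>>> send_rows --targets '[{"offset": [-1, 1, 0], "spin": 0}, {"offset": [-2, 2, 2], "spin": 0}, {"offset": [-3, 1, 6], "spin": 0}, {"offset": [-6, -1, 9], "spin": 0}, {"offset": [-9, -4, 9], "spin": 0}, {"offset": [-12, -7, 9], "spin": 0}, {"offset": [-14, -10, 9], "spin": 0}, {"offset": [-15, -13, 9], "spin": 0}]'

```text
time_s: 12.32
eef_pos: [443.3, -8.0, 321.8]
ee_rot: [0.001, 1.0, -0.0, 0.0]
force: [0.1, 0.2, -0.4]
grip_width: 0.002
grip_force: 0.0
```

```bash
python3 - <<'E'
from h import *
im,d=shot("side","side10"); print(mark(im,250)); s=ctrl.sense(); print(s["eef_pos"],s["force"])
i2,_=shot("top","top10"); print(mark(i2,250,"top",(255,185,300,230)))
cv2.imwrite("pics/c10.png",np.hstack([cv2.resize(im[160:260,220:300,::-1],None,fx=5,fy=5),cv2.resize(i2[160:260,240:320,::-1],None,fx=5,fy=5)]))
E
```

```text
(18, array([-31.8,   8.2]), np.float64(-14.4))
[443.28155558 -12.09315193 321.74680579] [ 0.4426678  -3.34426648  0.4413646 ]
(20, array([-31.7,  11.5]), np.float64(-20.0))
```

View pics/c10.png

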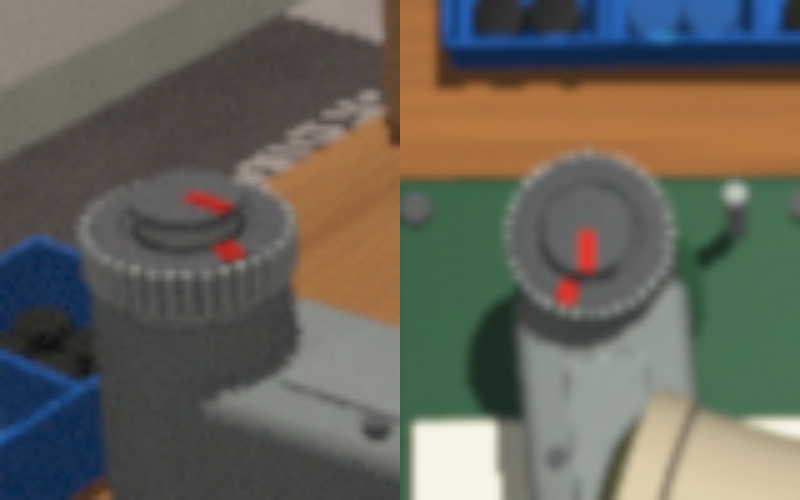

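The top view shows the collar mark about 20° short of the post mark, and the side view agrees after bias: 700° so far. I check the height rise and set up one small stroke at the front.

```bash
python3 - <<'E'
from h import *
im,d=shot("side","side11"); d0=np.load("sided.npy")
for D in(d0,d):
    P=cloud("side",D,(230,180,290,230)); r=np.hypot(P[...,0]-639,P[...,1]-86)
    print([ (np.median(P[...,2][(r>a)&(r<b)&(P[...,2]>238)])).round(2) for a,b in((0,20),(30,43))])
E
```

```text
[np.float64(262.49), np.float64(246.92)]
[np.float64(262.55), np.float64(250.28)]
```

>>> send_rows --targets '[{"offset": [3, 2.5, 0], "spin": 0}, {"offset": [6, 5, 0], "spin": 0}, {"offset": [9, 7.5, -1], "spin": 0}, {"offset": [11.3, 9.7, -3], "spin": 0}, {"offset": [11.7, 10.1, -6], "spin": 0}, {"offset": [11.7, 10.1, -8], "spin": 0}, {"offset": [11.7, 10.1, -9], "spin": 0}, {"offset": [11.7, 10.1, -9], "spin": 0}]'

```text
time_s: 13.13
eef_pos: [562.1, 95.0, 229.0]
ee_rot: [0.0, 1.0, 0.0, -0.002]
force: [0.5, -0.2, -0.5]
grip_width: 0.003
grip_force: 0.0
```

>>> send_rows --targets '[{"offset": [0.7, 0, 0], "spin": 0}, {"offset": [1.4, 0, 0], "spin": 0}, {"offset": [1.9, 0, 0], "spin": 0}, {"offset": [2.4, 0, 0], "spin": 0}, {"offset": [2.4, 0, 0], "spin": 0}]'

```text
time_s: 13.55
eef_pos: [583.2, 95.2, 232.7]
ee_rot: [-0.001, 1.0, 0.0, -0.006]
force: [-30.5, 3.5, 13.8]
grip_width: 0.003
grip_force: 15.2
```

The collar rose about 3.4 mm, consistent with ~1.9 turns. Contact force is 30 N. Now the stroke.

>>> send_rows --targets '[{"offset": [0, -0.4, 0], "spin": 0}, {"offset": [0, -0.8, 0], "spin": 0}, {"offset": [0, -1.2, 0], "spin": 0}, {"offset": [0, -1.7, 0], "spin": 0}, {"offset": [0, -1.7, 0], "spin": 0}, {"offset": [-1, -1.7, 0], "spin": 0}, {"offset": [-3, -1.7, 0], "spin": 0}, {"offset": [-4, -1.7, 1], "spin": 0}]'

```text
time_s: 14.22
eef_pos: [545.5, 77.3, 240.8]
ee_rot: [-0.0, 1.0, -0.0, -0.001]
force: [-0.4, -0.2, -0.2]
grip_width: 0.003
grip_force: 0.0
```

```bash
python3 - <<'E'
from h import *
im,d=shot("side","side12"); print(mark(im,250)); s=ctrl.sense(); print(s["eef_pos"],s["force"])
i2,_=shot("top","top12"); print(mark(i2,250,"top",(255,185,300,230)))
E
```

```text
(17, array([-34.2,  -3.7]), np.float64(6.1))
[545.65630091  77.41041635 244.14052046] [0.2457261  0.34600526 3.11110377]
(0, array([nan, nan]), np.float64(nan))
```

The side view now matches the start reading (6.1° against 6.0°), so the collar is two full turns loose. Next I go to the beam's left side and descend there.

>>> send_rows --targets '[{"offset": [-1, 2, 0], "spin": 0}, {"offset": [-2, 5, 0], "spin": 0}, {"offset": [-3, 8, 0], "spin": 0}, {"offset": [-4, 10, -1], "spin": 0}, {"offset": [-4, 10.3, -3], "spin": 0}, {"offset": [-4, 10.3, -5], "spin": 0}, {"offset": [-4, 10.3, -7.2], "spin": 0}, {"offset": [-4, 10.3, -7.7], "spin": 0}]'

```text
time_s: 14.98
eef_pos: [506.3, 180.4, 161.4]
ee_rot: [0.0, 1.0, -0.0, -0.002]
force: [-0.8, -0.4, -0.8]
grip_width: 0.001
grip_force: 0.0
```

```bash
python3 - <<'E'
from h import *
im,d=shot("side","side13"); s=ctrl.sense(); print(s["eef_pos"],s["force"],s["joints"].round(2)); i2,D=shot("top","top13")
t=np.load("topd.npy"); P=cloud("top",t,(240,215,320,300)); m=(P[...,2]>192)&(P[...,2]<202)
for x0 in (440,480,520,560):
    y=P[...,1][m&(abs(P[...,0]-x0)<6)]; print(x0,y.min().round(),y.max().round())
cv2.imwrite("pics/c13.png",cv2.resize(im[120:340,200:460,::-1],None,fx=2.7,fy=2.7))
def pose(b,a=140,d=61.5): return np.array([639,86])+a*np.array([-np.cos(b),-np.sin(b)])+d*np.array([-np.sin(b),np.cos(b)])
for b in np.r_[0:1.45:.1]: print(b.round(1),pose(b).round(0))
E
```

```text
[506.51222109 180.29419486 162.150952  ] [-1.22086238  0.59442362 -0.58792628] [ 0.12  0.41  1.56 -0.    1.18  1.7 ]
440 21.0 117.0
480 24.0 120.0
520 29.0 126.0
560 29.0 129.0
0.0 [499. 148.]
0.1 [494. 133.]
0.2 [490. 118.]
0.3 [487. 103.]
0.4 [486.  88.]
0.5 [487.  73.]
0.6 [489.  58.]
0.7 [492.  43.]
0.8 [497.  28.]
0.9 [504.  15.]
1.0 [512.   1.]
1.1 [521. -11.]
1.2 [531. -22.]
1.3 [542. -32.]
1.4 [555. -42.]
```

View pics/c13.png

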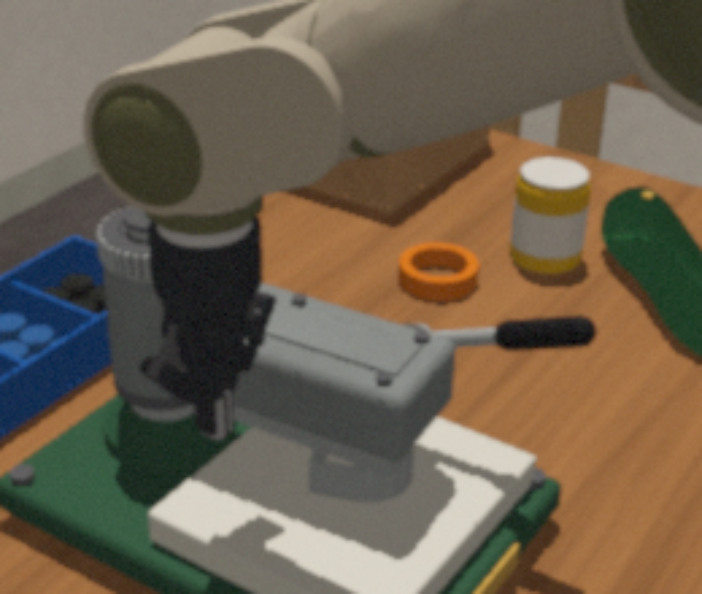

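The fingers are down left of the beam at (215,420) in the crop, clear of the block, with nothing else in the way. I start the swing with the spin following.

>>> send_rows --targets '[{"offset": [-0.6, -2.0, 0.2], "spin": 0.1}, {"offset": [-1.1, -4.0, 0.3], "spin": 0.1}, {"offset": [-1.3, -5.0, 0.3], "spin": 0.13}, {"offset": [-1.6, -6.2, 0.3], "spin": 0.2}, {"offset": [-1.9, -7.7, 0.3], "spin": 0.3}, {"offset": [-2.0, -9.2, 0.3], "spin": 0.4}, {"offset": [-1.9, -10.7, 0.3], "spin": 0.5}, {"offset": [-1.7, -12.2, 0.3], "spin": 0.6}]'

```text
time_s: 15.75
eef_pos: [489.7, 58.1, 169.1]
ee_rot: [-0.0, 0.955, 0.298, 0.0]
force: [-3.6, 4.3, 3.0]
grip_width: -0.004
grip_force: 2.7
```

```bash
python3 - <<'E'
from h import *
s=ctrl.sense(); print(s["force"],s["joints"].round(2))
im,d=shot("side","side14"); print(mark(im,250)); cv2.imwrite("pics/c14.png",cv2.resize(im[120:340,200:460,::-1],None,fx=2.7,fy=2.7))
E
```

```text
[-3.63949048  4.31639485  2.97674841] [-0.12  0.3   1.68  0.    1.16  0.85]
(17, array([-34.2,  -3.7]), np.float64(6.1))
```

View pics/c14.png

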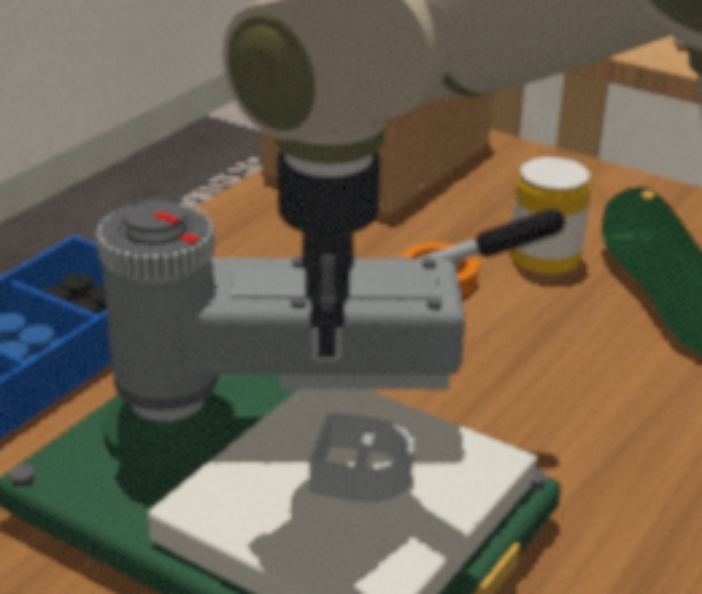

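The beam is swinging freely with the finger at (328,330), the die undisturbed and the collar marks still in line. Continuing.

>>> send_rows --targets '[{"offset": [0.3, -1.5, 0], "spin": 0.1}, {"offset": [0.8, -3.0, 0], "spin": 0.2}, {"offset": [1.5, -4.3, 0], "spin": 0.3}, {"offset": [2.3, -5.7, 0], "spin": 0.4}, {"offset": [3.2, -6.9, 0], "spin": 0.5}, {"offset": [4.2, -8.0, 0], "spin": 0.6}, {"offset": [5.0, -8.8, 0], "spin": 0.67}, {"offset": [5.7, -9.3, 0], "spin": 0.73}]'

```text
time_s: 16.47
eef_pos: [547.7, -35.6, 168.7]
ee_rot: [0.001, 0.787, 0.617, 0.0]
force: [-6.7, -2.4, 2.3]
grip_width: 0.002
grip_force: 3.0
```

>>> send_rows --targets '[{"offset": [0.4, -0.3, 0], "spin": 0.03}, {"offset": [0.8, -0.6, 0], "spin": 0.06}, {"offset": [1.1, -0.7, 0], "spin": 0.07}, {"offset": [1.1, -0.7, 0], "spin": 0.07}]'

```text
time_s: 16.8
eef_pos: [553.2, -39.5, 168.7]
ee_rot: [-0.006, 0.765, 0.644, -0.004]
force: [-37.1, 9.5, 19.7]
grip_width: -0.003
grip_force: 19.7
```

>>> send_rows --targets '[{"offset": [0.3, 0, 0], "spin": 0}, {"offset": [0.6, 0, 0], "spin": 0}, {"offset": [0.6, 0, 0], "spin": 0}]'

```text
time_s: 17.05
eef_pos: [553.3, -39.4, 168.8]
ee_rot: [-0.011, 0.765, 0.644, -0.011]
force: [-78.0, 6.4, 39.3]
grip_width: -0.006
grip_force: 39.7
```

The beam is firmly at its stop. Retreating.

>>> send_rows --targets '[{"offset": [-0.8, 0, 0], "spin": 0}, {"offset": [-1.6, 0, 0], "spin": 0}, {"offset": [-3.5, 0, 0], "spin": 0}, {"offset": [-6, 0, 1], "spin": 0}, {"offset": [-9, 0, 4], "spin": 0}, {"offset": [-12, 0, 7], "spin": 0}, {"offset": [-15, 0, 10], "spin": 0}, {"offset": [-17, 0, 14], "spin": 0}]'

```text
time_s: 17.72
eef_pos: [394.0, -41.1, 304.6]
ee_rot: [0.0, 0.766, 0.643, 0.0]
force: [0.2, -0.2, 0.1]
grip_width: 0.002
grip_force: 0.0
```

>>> send_rows --targets '[{"offset": [0, -2, 0], "spin": 0}, {"offset": [0, -5, 0], "spin": 0}, {"offset": [0, -8, 0], "spin": 0}, {"offset": [0, -11, 0], "spin": 0}, {"offset": [0, -14, 0], "spin": 0}, {"offset": [0, -16, 0], "spin": 0}, {"offset": [0, -16, 0], "spin": 0}, {"offset": [0, -16, 0], "spin": 0}]'

```text
time_s: 18.38
eef_pos: [396.3, -202.2, 303.7]
ee_rot: [0.001, 0.766, 0.643, 0.0]
force: [-0.1, 0.9, 0.1]
grip_width: 0.006
grip_force: 0.0
```

```bash
python3 - <<'E'
from h import *
s=ctrl.sense(); print(s["force"],s["eef_pos"],s["time_s"])
im,d=shot("side","side15"); print(mark(im,250)); i2,D=shot("top","top15"); print(mark(i2,250,"top",(255,185,300,230)))
P=cloud("top",D,(270,190,420,280)); m=(P[...,2]>190)&(P[...,2]<204)
p=P[m][:,:2]; p=p[(p[:,0]<720)]; print(len(p),cv2.minAreaRect(p.astype(np.float32)))
cv2.imwrite("pics/top15v.png",i2[150:350,200:460,::-1].repeat(3,0).repeat(3,1))
E
```

```text
[-0.09950564  0.87762551  0.08030348] [ 396.32087533 -202.20538682  303.66266357] 18.3833
(17, array([-34.2,  -3.7]), np.float64(6.1))
(19, array([-33.9,  -0.5]), np.float64(0.8))
2335 ((615.5839233398438, -58.32408142089844), (337.9708251953125, 126.53555297851562), 88.83023071289062)
```

View pics/top15v.png

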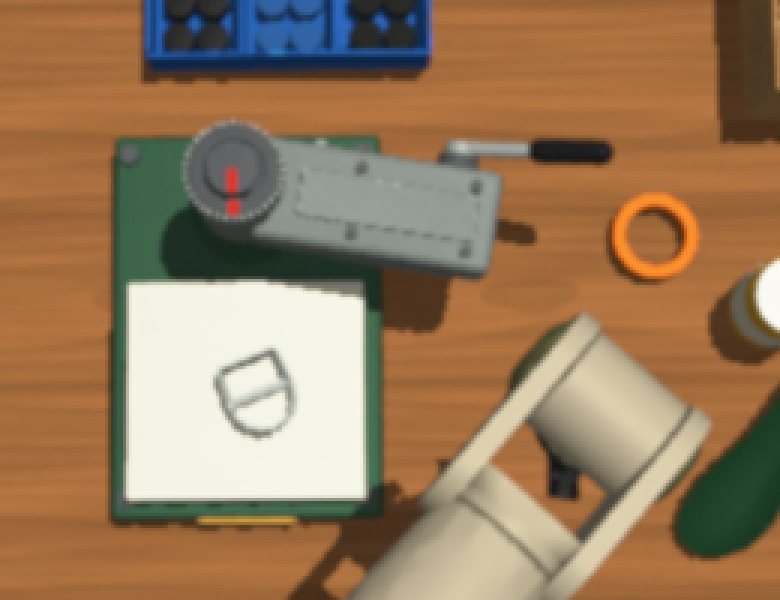

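The marks line up at (232,190). The beam stands at its stop to the right, the die at (258,392) is clear and undisturbed, and the arm is away, so I hand in.

```bash
python3 -c "
from rig import ctrl
print(ctrl.finish_job())"
```

```text
the job is handed in; nothing more can be done
None
```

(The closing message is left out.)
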